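# Lay a wound rotor in the rail cradle

## Task

Lay the wound rotor on the two steel rails of the cradle, its commutator end towards the tall end plate, so that the notched stop plate stands in the gap between the commutator and the wound core and the core presses down the seat plunger. The stop plate was clamped somewhere new along the rails, so look or feel for it; let the rotor settle fully onto both rails while you still hold it, and only then let go and draw back. Leave the other things on the bench where they are.

Things in the scene. Friction and masses are not known exactly. Their poses are not given: they have to be found in the camera images.
- rotor_core (a point): Wound rotor, 84 mm long, 0.16 kg, lying on the bench. Point: mid core, on the axis. y runs along the shaft away from the commutator; x, z may be rolled about it. Core 30.4 mm diameter, y -11 to +11 mm, with copper winding heads to +-14; bare 7 mm shaft y -44 to +40; commutator collar 15.6 mm diameter, y -36 to -26. The 12 mm gap for the stop plate is y -26 to -14. Grasp the core across its diameter from above.
- rotor_comm_end (a point): The tip of the rotor's shaft at the commutator end (the end with the smaller, stepped collar), 44 mm from rotor_core.
- rotor: The same rotor; same origin and axes as rotor_core.
- cradle_axis (a point): Rail cradle, fixed. Point: mid-length, 62 mm above the bench, where a seated rotor's axis lies. y along the rails, away from the tall end plate; z up. Two steel rails 8 mm diameter, 226 mm long, 20 mm between centres, their centres 16.4 mm below this point; base plate 90 x 250 x 12 mm. The brackets at both ends (y = +-106 mm) stay below the rail tops. Fingers can pass down outside both rails.
- end_plate (a point): Top centre of the cradle's tall end plate (60 mm wide, 9 mm thick, top 86 mm above the bench), 117.5 mm from the cradle's middle; the cradle's other end is low. Cartons stand to the left of and behind the cradle: cross over them with the fingertips 0.3 m or more above the bench.
- cradle: The same cradle; origin on the bench under its middle. A stop carriage is clamped between the rails: an upright steel plate 6 mm thick along y, 26 mm wide, top 0.5 mm above the seated axis, with a shaft slot 12 mm wide, open upward. The plate's middle lies anywhere at y = -40 to -2 mm: new each time, not given, to be seen or felt.
- seat_plunger (a joint): Press depth (m) of the stop carriage's light spring plunger (6 mm wide, 0.2 to 0.5 N), between the rails 18 mm from the plate's middle, away from the end plate: 0 free, 0.004 under a seated core. Pushing the held rotor along the rails from the low end, the commutator's face strikes the plate. Commutator or core resting on top of the plate leaves the rotor 5 mm or more too high.
- pliers: Bystander: side cutters with red handles, 60 x 139 mm, lying flat; origin underneath its centre.
- flux_tin: Bystander: round tin, 58 mm in diameter, 27 mm high; origin at its underside.
- bearing: Bystander: ball bearing, 37 mm in diameter, 12 mm high; origin at its underside.
- bushing: Bystander: turned bush, 22 mm in diameter, 17 mm high; origin at its underside.
- hex_key: Bystander: black hex key 31 x 76 mm, 5 mm thick, lying flat; origin underneath its centre.
- flange_ring: Bystander: turned flange ring, 62 mm in diameter, 19 mm high; origin at its underside.

How it is judged:
On the way:
1. the rotor is fully settled on both rails in its right place, while the fingers still hold it (x of rotor_core in the frame of cradle_axis between -0.003 and 0.003 m and z of rotor_core in the frame of cradle_axis between -0.0025 and 0.0025 m and angle between the y axis of rotor_core and the y axis of cradle_axis, either way round below 0.06 rad and y of rotor_comm_end in the frame of cradle_axis below -0.012 m and value of joint seat_plunger above 0.0022 m and contact force between the fingers and rotor above 0.5 N), for 0.3 s.
At the end, for the whole second after the job is handed in: The rotor rests released and still on both rails: core within 3 mm sideways and 2.5 mm in height of the seated axis, shaft within 0.06 rad of the rails, commutator towards the tall end plate, seat plunger pressed over 2.2 mm (so the stop plate is in the gap) (x of rotor_core in the frame of cradle_axis between -0.003 and 0.003 m and z of rotor_core in the frame of cradle_axis between -0.0025 and 0.0025 m and angle between the y axis of rotor_core and the y axis of cradle_axis, either way round below 0.06 rad and y of rotor_comm_end in the frame of cradle_axis below -0.012 m and value of joint seat_plunger above 0.0022 m and linear speed of rotor below 0.02 m/s and angular speed of rotor below 0.2 rad/s); the robot touches nothing.
It fails at once if one of the other things on the bench was moved more than 30 mm (distance of any of pliers, flux_tin, bearing, bushing, hex_key, flange_ring from where it was at the start of the episode above 0.03 m).
It also fails if it takes over 50 s, if anything falls off the work surface, if the arm or the gripper's body presses on something with over 40 N, if the wrist force passes 120 N, or if a joint passes its speed limit or range.

## Robot

A 6-joint arm with a two-finger parallel gripper is mounted at the origin on a cart in front of the work surface, level with it; the furniture and walls round the work are solid. World frame = base frame: x ahead of the robot, y to its left, z up, the work surface at z = 0. Lengths are in m, angles in rad, forces in N, time in s.
With the tool pointing down it reaches from about 0.275 to 0.875 m from the base axis. Payload 12.5 kg.
Tool frame: the origin (TCP) lies where the fingers leave the gripper's body, on its centre line; the fingertips stand 73 mm ahead of it and the grasp point (between the pads) lies ahead of it (manip.grip_point_offset is the z of the grasp point in the tool frame, in m); z points along the fingers, y is the line along which they close (so a half turn about z gives the same grasp; the last joint's range is limited). The gripper opens to 85 mm and grips with 20 to 120 N. Pads are 22 mm wide; open, the fingers measure 114 mm over their backs; the gripper's body (76 mm by 85 mm) begins 54 mm behind the grasp point. The pads swing forward as they close: fully open they stand 13 mm farther back than shut.
Start: joints at [-1.347, 0.351, 1.652, -0, 1.139, -0.085], TCP at [0.167, -0.524, 0.304] pointing down, gripper open.
Joint ranges: [-2.75, 2.75], [-0.79, 2.1], [0.01, 2.65], [-1.57, 4.71], [0.07, 3.14], [-2.87, 2.87]. Speed limits (rad/s): [2.22, 2.22, 2.79, 3.14, 3.14, 3.14].

## Interface

Orientations are given as a unit quaternion [x, y, z, w].
In Python, from workcell import manip gives the robot as it stands. The module is installed in compiled form; this text tells all that it offers.
- The arm moves only by the tool step_arm, never from a script. Its arguments are lists of equal length, an entry for each row: "gripper": the opening in per cent of the stroke, from 0 (shut) to 100 (fully open); "dp": the shift along the tool's x, y, z in mm, a list of three; "roll": the turn about the tool's z in rad. In form: {"gripper": [gripper, ...], "dp": [[x, y, z], ...], "roll": [roll, ...]}. A call has 1 to 20 rows; each row shifts and turns the commanded pose from where the row before left it, along the tool's axes as they then stand; what a row does not reach is not made up. A row lasts 1/12 s, in which the tool goes at most 41.7 mm and 7.16 degrees, less where a joint would pass 70% of its speed; a pose out of reach is approached as far as the arm can. A call is refused whole if a number of a shift passes 41.7 or a number of a turn 0.125, either way. A call with a gripper value outside its range is refused whole. The fingers move at their own pace and stop on an object; "newtons" is the grip in N (left out, the last holds). Time passes only in rows, so rows that do not move let the fingers close. It gives the time, the measured TCP pose, the force, the opening and the grip force at its end, in the units of the state.
- manip.read_state(): the state, without advancing time (a new reading comes with each control period).
- manip.capture(name): name is "scene" or "top" or "wrist"; returns a dict with "img" (480x640x3 uint8, red, green, blue), "depth" (480x640 float32, m along the optical axis (not along the pixel's ray), 0 where there is no reading), "intrinsics" (3x3 intrinsics, pixels), "dist_coeffs" ([k1, k2, p1, p2, k3] as OpenCV has them; the pictures are not rectified), "R" (3x3) and "t" (3): a world point X has camera coordinates R X + t. Camera axes: x right, y down, z forward; pixel columns grow to the right and rows downward; lengths in m; the calibration is good to about 2 mm. A picture is of the moment at which its call begins.
- manip.hand_in(): hands the job in; it is judged then, once.
The state is a dict: "time": time; "qpos": joint angles; "joint_velocities": joint speeds; "tau": joint torques, N m; "tcp_pos": TCP position; "orientation": TCP orientation; "contact_force": force on the tool from outside, world axes, zero at the start; "torque": the same for the moment, N m; "grip_width": finger opening in m; "finger_force": force on a finger pad.
Only numpy, scipy, OpenCV 4.12 (cv2) and the standard library are available. Lean on these libraries where they do the work, as an engineer would, in place of code of your own. Each camera call takes 0.05 s, during which the arm holds its last target. There are 200 camera calls.

## Working session

There is one attempt and no reset: what is moved stays moved. The work goes in short steps, Python scripts to look and compute and a tool call to move; the robot and the scene stay as the last step left them, time stands still between calls to the robot, and variables do not carry over. Pictures are saved under pics/ and viewed, at most 10 in all, crops included, and the job is handed in when it is done.

Besides the shell and the picture viewer there is one more tool, called after "Call:" in YAML: its name, and indented under it one key for each argument. step_arm: Moves the arm, as the interface text tells. Its arguments: {"type":"object","properties":{"gripper":{"type":"array"},"dp":{"type":"array"},"roll":{"type":"array"},"newtons":{"type":"number"}},"required":["gripper","dp","roll"]}

```bash
mkdir -p pics
python3 - <<'E'
from workcell import manip
import cv2,numpy as np
print(manip.grip_point_offset, manip.read_state())
for n in("scene","top"):
    c=manip.capture(n); np.savez(n+".npz",**c); cv2.imwrite(f"pics/{n}0.png",c["img"][:,:,::-1]); print(n,c["intrinsics"],c["dist_coeffs"],c["R"],c["t"])
E
```

```text
0.0539 {'time': 0.0, 'qpos': array([-1.34658366e+00,  3.51275322e-01,  1.65242163e+00, -3.00571866e-05,
        1.13912309e+00, -8.46345741e-02]), 'joint_velocities': array([-4.64245738e-05,  8.46610088e-04, -2.49073944e-04, -5.80460741e-04,
       -2.19842901e-03, -2.79118880e-03]), 'tau': array([-4.45985379e-04, -5.06106806e+01, -2.91404951e+01, -6.54136670e-05,
        4.51534434e-03, -1.96265643e-05]), 'tcp_pos': array([ 0.16712416, -0.52373313,  0.3033379 ]), 'orientation': array([ 9.88099193e-01,  1.53816798e-01, -5.64071429e-05, -6.11246902e-04]), 'contact_force': array([ 0.59924564, -0.13596661, -0.2890191 ]), 'torque': array([0.02857623, 0.01284063, 0.03482525]), 'finger_force': 0.0, 'grip_width': 0.08523551881364824}
scene [[558.70780495   0.         317.54875244]
 [  0.         558.70780495 239.24324825]
 [  0.           0.           1.        ]] [-0.14648886  0.          0.          0.          0.        ] [[ 0.88881177 -0.45796186  0.01686897]
 [-0.3299232  -0.66499478 -0.67002435]
 [ 0.31806338  0.58996007 -0.74214743]] [-0.52426417  0.14024831  1.38831545]
top [[474.99288932   0.         328.39509158]
 [  0.         474.99288932 249.93850582]
 [  0.           0.           1.        ]] [-0.00723761  0.          0.          0.          0.        ] [[ 0.07628459 -0.99708087 -0.0032244 ]
 [-0.97532021 -0.07394695 -0.20804408]
 [ 0.20719833  0.01901538 -0.97811414]] [-0.14233208  0.54643937  1.11216368]
```

View pics/top0.png

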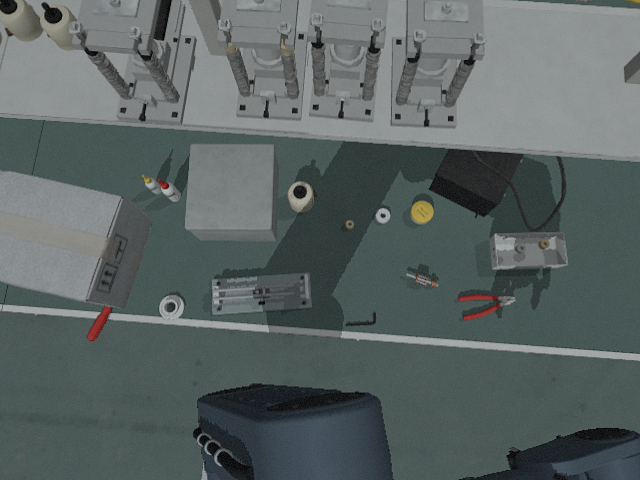

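View pics/scene0.png

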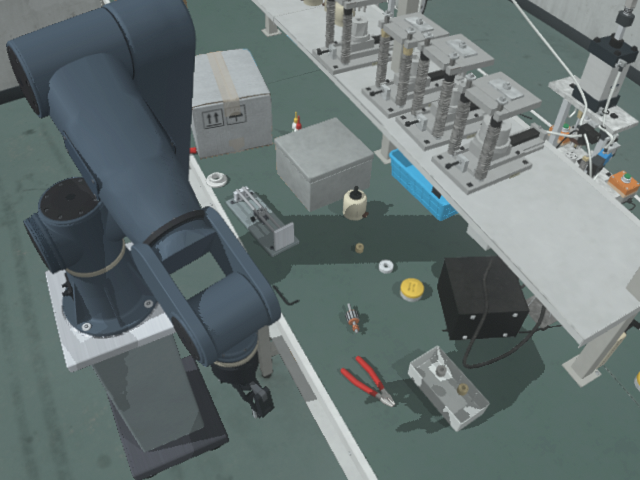

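The top view shows the rotor near (422,277) and the cradle spanning about (212..310, 293). The tall end plate is at its right end, which is world −y. I'll crop both closer.

```bash
cat > h.py <<'E'
import numpy as np,cv2
from workcell import manip
def ray(c,uv,z):
    p=cv2.undistortPoints(np.array([[uv]],float),c["intrinsics"],c["dist_coeffs"])[0,0]
    R,t=c["R"],c["t"]; o=-R.T@t; d=R.T@np.array([p[0],p[1],1]); return o+d*(z-o[2])/d[2]
def proj(c,X):
    r,_=cv2.Rodrigues(c["R"]); return cv2.projectPoints(np.array([X],float),r,c["t"],c["intrinsics"],c["dist_coeffs"])[0][0,0]
E
python3 - <<'E'
from h import *
c=dict(np.load("top.npz")); im=c["img"][:,:,::-1]; s=dict(np.load("scene.npz"))["img"][:,:,::-1]
f=lambda a,sz:cv2.resize(a,sz,interpolation=cv2.INTER_CUBIC)
A=f(im[265:325,205:318],(791,420)) ; 
B=np.hstack([f(im[260:295,400:445],(270,210)),f(s[295:340,335:370],(163,210)),])
B=cv2.copyMakeBorder(B[:180],0,0,0,791-B.shape[1],cv2.BORDER_CONSTANT)
cv2.imwrite("pics/c1.png",np.vstack([A,B]))
for n,uv,z in [("rotor",(422,277),.0152),("cr+",(212,296),.012),("cr-",(310,288),.012)]: print(n,ray(c,uv,z))
E
```

```text
rotor [ 0.51287143 -0.34022819  0.0152    ]
cr+ [0.42526535 0.18285033 0.012     ]
cr- [ 0.46410006 -0.06084653  0.012     ]
```

View pics/c1.png

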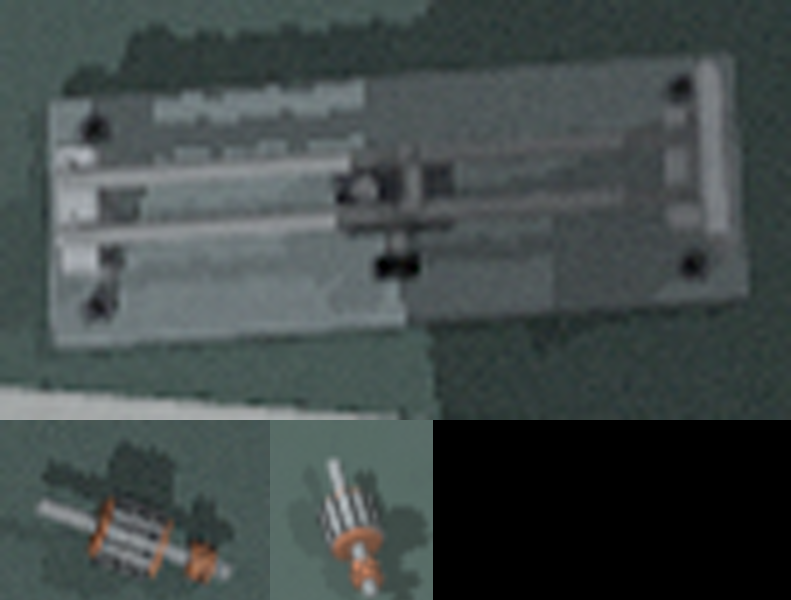

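Run:
```python
from h import *
c=dict(np.load("top.npz"))
A=lambda x,y:(205+x/7,265+y/7); B=lambda x,y:(400+x/6,260+(y-420)/6)
r=[ray(c,B(*p),.0152) for p in [(40,507),(133,538),(230,573)]]
print(np.round(r,4)); d=r[2]-r[0]; print("len",np.linalg.norm(d),"ang",np.arctan2(d[1],d[0]))
k=[ray(c,A(*p),.012) for p in [(50,100),(55,345),(735,55),(745,295)]]
print(np.round(k,4)); a=(k[0]+k[1]-k[2]-k[3])/2; m=np.mean(k,0); u=a/np.linalg.norm(a); ang=np.arctan2(a[1],a[0])
print("len",np.linalg.norm(a),"wid",np.linalg.norm(k[0]-k[1]),np.linalg.norm(k[2]-k[3]),"mid",m,"ang",ang)
e=[ray(c,A(*p),.086) for p in [(710,60),(718,232)]]; e=np.mean(e,0); print("endplate",e,"->mid",e+u*.1175)
s=ray(c,A(412,180),.0625); print("stop",s,"y",(s-m)@u)
q=[ray(c,A(*p),.0496) for p in [(62,177),(60,238),(610,145),(610,207)]]; print("rails",np.round(q,4))
```

```text
[[ 0.5163 -0.3014  0.0152]
 [ 0.5061 -0.3409  0.0152]
 [ 0.4944 -0.3819  0.0152]]
len 0.08341212384232129 ang -1.8366618713788125
[[ 0.4674  0.1879  0.012 ]
 [ 0.3801  0.1749  0.012 ]
 [ 0.5025 -0.0576  0.012 ]
 [ 0.4165 -0.0685  0.012 ]]
len 0.24702760029071347 wid 0.0882073587699372 0.08671297738448237 mid [0.44162534 0.05918781 0.012     ] ang 1.716187358281668
endplate [ 0.45940897 -0.05717525  0.086     ] ->mid [0.44238565 0.05908505 0.086     ]
stop [0.44270734 0.04679307 0.0625    ] y -0.012420724262432173
rails [[ 0.4359  0.1704  0.0496]
 [ 0.4148  0.1685  0.0496]
 [ 0.4616 -0.0189  0.0496]
 [ 0.44   -0.0209  0.0496]]
```

Call:
step_arm:
  gripper: [100,100,100,100,100,100,100,100,100,100,100,100,100,100,100]
  dp:
    - [27,-5,0]
    - [27,-5,0]
    - [27,-5,0]
    - [27,-5,0]
    - [27,-5,0]
    - [27,-5,0]
    - [27,-5,0]
    - [27,-5,0]
    - [27,-5,0]
    - [27,-5,0]
    - [27,-5,0]
    - [27,-5,0]
    - [27,-5,0]
    - [27,-6,0]
    - [0,0,0]
  roll: [0,0,0,0,0,0,0,0,0,0,0,0,0,0,0]

```text
time: 1.35
tcp_pos: [0.5087, -0.339, 0.3033]
orientation: [0.988, 0.155, 0.0, -0.0]
contact_force: [0.3, 0.6, 0.1]
grip_width: 0.0856
finger_force: 0.0
```

Call:
step_arm:
  gripper: [100,100,100,100,100,100,100,100,100,100]
  dp:
    - [0,0,12]
    - [0,0,12]
    - [0,0,12]
    - [0,0,12]
    - [0,0,12]
    - [0,0,12]
    - [0,0,12]
    - [0,0,12]
    - [0,0,0]
    - [0,0,0]
  roll: [-0.1245,-0.1245,-0.1245,-0.1245,-0.1245,-0.1245,-0.1245,-0.1245,0,0]

```text
time: 2.18
tcp_pos: [0.5053, -0.3414, 0.2075]
orientation: [0.796, 0.605, -0.0, -0.001]
contact_force: [-0.2, -0.3, 0.4]
grip_width: 0.0853
finger_force: 0.0
```

Run:
```python
from h import *
c=manip.capture("wrist"); np.savez("w1.npz",**c); cv2.imwrite("pics/w1.png",c["img"][:,:,::-1])
s=manip.read_state(); print(s["time"],s["tcp_pos"],s["orientation"],s["qpos"]); print(proj(c,[.506,-.341,.015]))
```

```text
2.2333 [ 0.50564768 -0.34162236  0.20822072] [ 7.96039045e-01  6.05245271e-01 -8.73806325e-06 -2.10723942e-05] [-6.70443139e-01  5.65554105e-01  1.57260917e+00 -7.69963898e-06
  1.00347454e+00 -3.99790566e-01]
[326.01779594 229.608866  ]
```

View pics/w1.png

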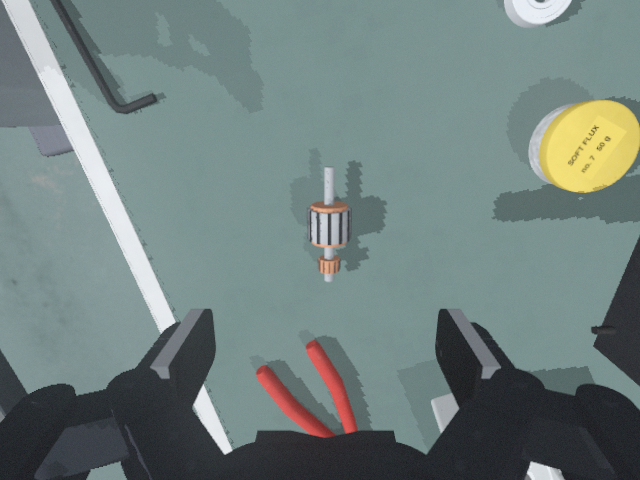

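Run:
```python
from h import *
c=dict(np.load("w1.npz"))
p=[ray(c,q,.0152) for q in[(329.3,168),(328.5,281),(329.5,225)]]; d=p[0]-p[1]; u=d/np.linalg.norm(d)
print(np.round(p,4),np.linalg.norm(d),np.arctan2(d[1],d[0]), "core from tips",p[1]+.044*u)
```

```text
[[ 0.5198 -0.2994  0.0152]
 [ 0.4971 -0.3801  0.0152]
 [ 0.5093 -0.3383  0.0152]] 0.0838461341357755 1.297324852183263 core from tips [ 0.50903237 -0.33773183  0.0152    ]
```

The wrist view shows the core centred at (329,225), with its commutator end at (328,281). That puts the core at (0.509, −0.338), so the tool needs about (+4.5, +2.4) mm before descending.

Call:
step_arm:
  gripper: [100,100,100,100,80,70,70,70,70,70]
  dp:
    - [4.5,2.4,20]
    - [0,0,20]
    - [0,0,20]
    - [0,0,20]
    - [0,0,20]
    - [0,0,15]
    - [0,0,10]
    - [0,0,7]
    - [0,0,0]
    - [0,0,0]
  roll: [0,0,0,0,0,0,0,0,0,0]
  newtons: 30

```text
time: 3.07
tcp_pos: [0.5095, -0.338, 0.0766]
orientation: [0.795, 0.607, 0.0, 0.0]
contact_force: [0.2, -0.5, 0.1]
grip_width: 0.0597
finger_force: 0.0
```

Call:
step_arm:
  gripper: [0,0,0,0,0,0,0,0,0,0,0,0]
  dp:
    - [0,0,0]
    - [0,0,0]
    - [0,0,0]
    - [0,0,0]
    - [0,0,0]
    - [0,0,0]
    - [0,0,0]
    - [0,0,0]
    - [0,0,0]
    - [0,0,0]
    - [0,0,0]
    - [0,0,0]
  roll: [0,0,0,0,0,0,0,0,0,0,0,0]
  newtons: 30

```text
time: 4.07
tcp_pos: [0.5098, -0.3381, 0.0769]
orientation: [0.795, 0.607, 0.0, 0.001]
contact_force: [-0.3, 0.3, 5.3]
grip_width: 0.029
finger_force: 29.7
```

Call:
step_arm:
  gripper: [0,0,0,0,0,0,0,0,0,0]
  dp:
    - [0,0,-5]
    - [0,0,-10]
    - [0,0,-25]
    - [0,0,-30]
    - [0,0,-30]
    - [0,0,-30]
    - [0,0,-30]
    - [0,0,-15]
    - [0,0,0]
    - [0,0,0]
  roll: [0,0,0,0,0,0,0,0,0,0]
  newtons: 40

```text
time: 4.9
tcp_pos: [0.509, -0.3376, 0.2514]
orientation: [0.795, 0.607, 0.0, 0.0]
contact_force: [0.0, 0.2, -2.4]
grip_width: 0.0291
finger_force: 39.9
```

Run:
```python
from h import *
c=manip.capture("wrist"); np.savez("w2.npz",**c); cv2.imwrite("pics/w2.png",c["img"][:,:,::-1])
s=manip.read_state(); print(s["time"],s["tcp_pos"],s["orientation"],s["qpos"],s["grip_width"],s["finger_force"])
```

```text
4.95 [ 0.50874836 -0.33740164  0.25015433] [ 7.94647565e-01  6.07070677e-01 -1.76338669e-04 -6.40004522e-04] [-6.61838814e-01  5.16282498e-01  1.53929403e+00 -1.83962047e-05
  1.08734373e+00 -3.95772384e-01] 0.029364107642085427 39.857946038246155
```

View pics/w2.png

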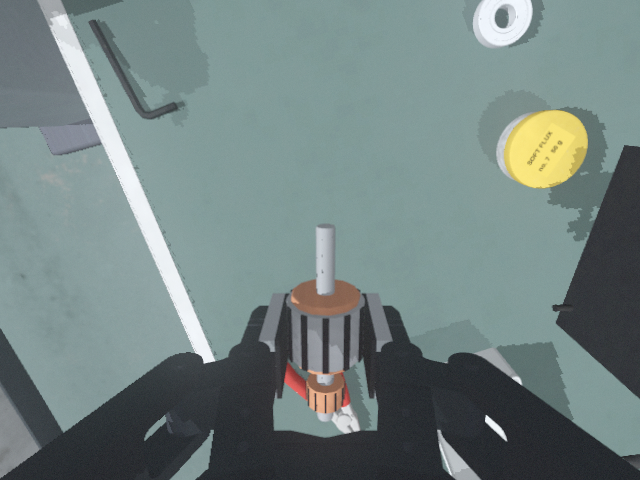

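The rotor is held level and centred. The commutator points towards tool −x, as needed. Next I turn it to the cradle's heading and hover short of the stop.

Call:
step_arm:
  gripper: [0,0,0,0,0,0,0,0,0,0,0,0,0,0,0,0,0,0,0]
  dp:
    - [0,0,0]
    - [0,0,0]
    - [0,0,0]
    - [0,0,0]
    - [0,0,0]
    - [26,-0.75,0]
    - [26,-0.75,0]
    - [26,-0.75,0]
    - [26,-0.75,0]
    - [26,-0.75,0]
    - [26,-0.75,0]
    - [26,-0.75,0]
    - [26,-0.75,0]
    - [26,-0.75,0]
    - [26,-0.75,0]
    - [26,-0.75,0]
    - [26,-0.75,0]
    - [0,0,0]
    - [0,0,0]
  roll: [-0.1,-0.1,-0.1,-0.11,0,0,0,0,0,0,0,0,0,0,0,0,0,0,0]

```text
time: 6.53
tcp_pos: [0.455, -0.0294, 0.2502]
orientation: [0.655, 0.756, -0.0, -0.001]
contact_force: [-0.4, 0.4, -1.0]
grip_width: 0.029
finger_force: 39.9
```

Run:
```python
from h import *
c=manip.capture("wrist"); np.savez("w3.npz",**c); cv2.imwrite("pics/w3.png",c["img"][:,:,::-1])
s=manip.read_state(); print(s["time"],s["tcp_pos"],s["orientation"],s["qpos"],s["grip_width"],s["finger_force"])
# rotor in the hand: depth on top of shaft / comm
p=np.array([[326,235],[326,255],[326,280],[325,395]],float)
for u,v in p:
    d=np.median(c["depth"][int(v)-2:int(v)+3,int(u)-2:int(u)+3]); q=cv2.undistortPoints(np.array([[[u,v]]]),c["intrinsics"],c["dist_coeffs"])[0,0]
    X=c["R"].T@(d*np.array([q[0],q[1],1])-c["t"]); print(u,v,d,X,"z rel tcp",X[2]-s["tcp_pos"][2])
```

```text
6.5833 [ 0.45533453 -0.03011152  0.25032754] [ 6.54991820e-01  7.55635773e-01 -3.35537163e-04 -4.24922246e-04] [-1.68055763e-01  2.52703503e-01  1.93927746e+00 -1.62296985e-04
  9.50686470e-01 -3.10413858e-01] 0.028922895409446012 39.88521158695221
326.0 235.0 0.13435952 [0.44998512 0.00878455 0.19214839] z rel tcp -0.05817915303780408
326.0 255.0 0.13690121 [0.45107327 0.00128269 0.19191048] z rel tcp -0.05841705875925429
326.0 280.0 0.13988544 [ 0.45247245 -0.00836542  0.19190342] z rel tcp -0.058424121887982516
325.0 395.0 0.15028618 [ 0.45884157 -0.05504309  0.19609108] z rel tcp -0.05423646080952063
```

View pics/w3.png

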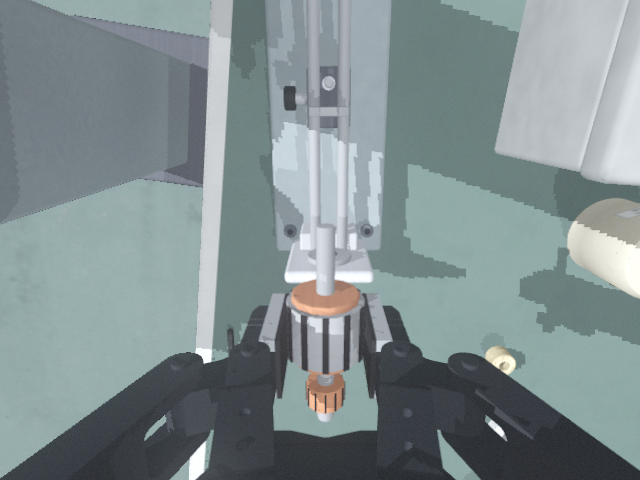

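The wrist view shows the stop plate near (329,110), the plunger dot at (328,83), rails at x≈314 and 343, and the end plate near (328,265). I'll enlarge this.

Run:
```python
from h import *
c=dict(np.load("w3.npz")); im=c["img"][:,:,::-1]
cv2.imwrite("pics/c3.png",np.hstack([cv2.resize(im[60:140,275:375],None,fx=5,fy=5,interpolation=cv2.INTER_CUBIC),cv2.resize(im[220:300,295:355],None,fx=5,fy=5,interpolation=cv2.INTER_CUBIC)]))
g=c["img"].astype(int).sum(2)//3
for r in (20,50,150,180,205): print(r,list(g[r,300:358]))
print([int(x) for x in g[95:130,320]]); print([int(x) for x in g[95:130,336]])
```

```text
20 [np.int64(143), np.int64(145), np.int64(144), np.int64(143), np.int64(158), np.int64(165), np.int64(154), np.int64(147), np.int64(153), np.int64(161), np.int64(170), np.int64(173), np.int64(174), np.int64(175), np.int64(176), np.int64(171), np.int64(169), np.int64(164), np.int64(157), np.int64(160), np.int64(168), np.int64(158), np.int64(147), np.int64(144), np.int64(146), np.int64(148), np.int64(146), np.int64(148), np.int64(147), np.int64(148), np.int64(147), np.int64(148), np.int64(155), np.int64(170), np.int64(170), np.int64(168), np.int64(168), np.int64(162), np.int64(148), np.int64(149), np.int64(153), np.int64(164), np.int64(169), np.int64(174), np.int64(178), np.int64(176), np.int64(174), np.int64(172), np.int64(168), np.int64(164), np.int64(162), np.int64(169), np.int64(171), np.int64(170), np.int64(170), np.int64(170), np.int64(168), np.int64(171)]
50 [np.int64(145), np.int64(145), np.int64(144), np.int64(144), np.int64(145), np.int64(145), np.int64(144), np.int64(141), np.int64(149), np.int64(159), np.int64(166), np.int64(170), np.int64(175), np.int64(175), np.int64(172
[... 2923 characters left out ...]
97), np.int64(197), np.int64(197), np.int64(209), np.int64(223), np.int64(226), np.int64(225), np.int64(223), np.int64(218), np.int64(212), np.int64(198), np.int64(184), np.int64(173), np.int64(178), np.int64(194), np.int64(204), np.int64(207), np.int64(212), np.int64(213), np.int64(208), np.int64(188), np.int64(168), np.int64(169), np.int64(168)]
[110, 108, 108, 109, 110, 109, 112, 110, 110, 110, 110, 116, 158, 173, 174, 175, 174, 172, 173, 171, 174, 139, 128, 125, 126, 126, 126, 127, 125, 127, 127, 125, 122, 155, 152]
[106, 105, 107, 105, 107, 106, 106, 108, 103, 107, 106, 119, 160, 176, 174, 174, 174, 180, 180, 178, 174, 127, 112, 107, 107, 108, 107, 107, 107, 106, 106, 102, 99, 158, 169]
```

View pics/c3.png

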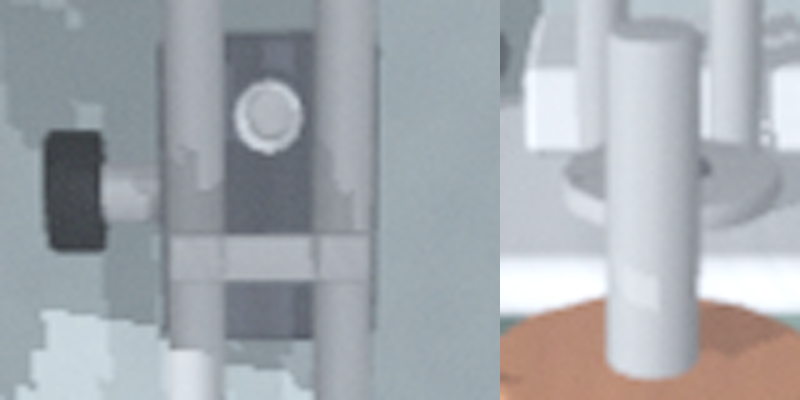

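Run:
```python
from h import *
c=dict(np.load("w3.npz")); T=np.array([.4552,-.0298,.2502]); a=2*np.arctan2(.755636,.654992)
ex=np.array([np.cos(a),np.sin(a),0]); ey=np.array([np.sin(a),-np.cos(a),0]); f=lambda uv,z:(lambda X:np.round([(X-T)@ex*1e3,(X-T)@ey*1e3],2))(ray(c,uv,z))
print("toolx",a)
print("tip",f((325.4,226),T[2]-.0618),"shaft base",f((325.4,292),T[2]-.0618+.0035), "comm end", f((325,418),T[2]-.062))
for r,l,rr in((50,313.4,344.4),(180,314.2,342.4),(205,314.6,342.2)): print("rails",f((l,r),.0456),f((rr,r),.0456))
print("plate",f((329,111.4),.0625),f((309,111.4),.0625),f((349,111.4),.0625),"plunger",f((328.6,83.4),.05))
```

```text
toolx 1.7132488336148806
tip [41.15  0.1 ] shaft base [16.78  0.13] comm end [-4.387e+01  2.000e-02]
rails [118.96  -7.88] [118.97  12.24]
rails [34.63 -8.06] [34.65 12.24]
rails [16.25 -7.91] [16.27 12.37]
plate [81.21  2.27] [ 81.2  -10.52] [81.22 15.05] plunger [98.65  2.03]
```

Rail centre is 2.1 mm in tool y. The plate is at tool x = 81.2 mm, and 20 mm further puts the plate in the middle of the gap. The core is now at about (0.6, 0.1), so I shift (100.6, 2.0) and descend.

Call:
step_arm:
  gripper: [0,0,0,0,0,0,0,0,0,0,0,0,0,0]
  dp:
    - [20,2,0]
    - [20,0,0]
    - [20,0,0]
    - [20,0,0]
    - [20.6,0,0]
    - [0,0,0]
    - [0,0,20]
    - [0,0,25]
    - [0,0,25]
    - [0,0,20]
    - [0,0,15]
    - [0,0,10]
    - [0,0,0]
    - [0,0,0]
  roll: [0,0,0,0,0,0,0,0,0,0,0,0,0,0]

```text
time: 7.75
tcp_pos: [0.4433, 0.0691, 0.1359]
orientation: [0.655, 0.756, -0.0, -0.0]
contact_force: [-0.2, 0.6, -1.3]
grip_width: 0.029
finger_force: 39.9
```

Call:
step_arm:
  gripper: [0,0,0,0,0,0,0]
  dp:
    - [0,0,2]
    - [0,0,2]
    - [0,0,2]
    - [0,0,2]
    - [0,0,1]
    - [0,0,0]
    - [0,0,0]
  roll: [0,0,0,0,0,0,0]

```text
time: 8.33
tcp_pos: [0.4431, 0.0696, 0.1269]
orientation: [0.654, 0.756, -0.0, 0.0]
contact_force: [-1.1, 0.5, -0.8]
grip_width: 0.0292
finger_force: 39.9
```

Run:
```python
from h import *
c=manip.capture("wrist"); np.savez("w4.npz",**c); cv2.imwrite("pics/w4.png",c["img"][:,:,::-1])
s=manip.read_state(); print(s["time"],s["tcp_pos"],s["orientation"],s["contact_force"],s["torque"],s["grip_width"])
```

```text
8.3833 [0.44309982 0.06961167 0.12695907] [6.54382500e-01 7.56163702e-01 1.52797091e-05 2.16233315e-05] [-0.11497797  0.73000273 -2.15433058] [ 0.02613335  0.01630961 -0.02952168] 0.02930648269490252
```

View pics/w4.png

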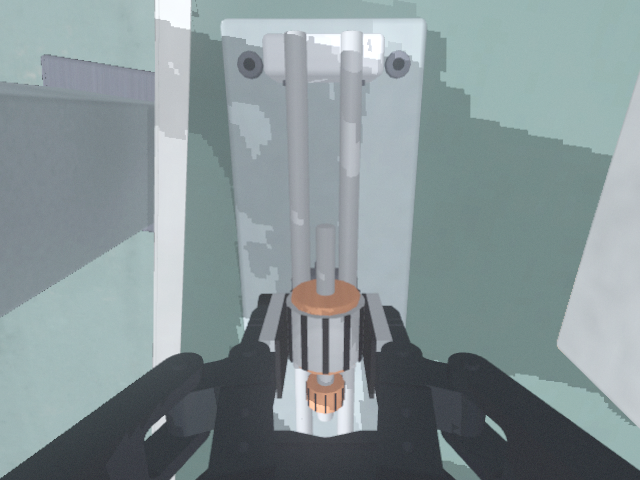

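The shaft (x≈326) sits midway between the rails (301 and 349). With no contact at this height, the collar and core have cleared the plate top. I'll lower it gently.

Call:
step_arm:
  gripper: [0,0,0,0,0,0,0]
  dp:
    - [0,0,1]
    - [0,0,1]
    - [0,0,0.5]
    - [0,0,0.5]
    - [0,0,0]
    - [0,0,0]
    - [0,0,0]
  roll: [0,0,0,0,0,0,0]

```text
time: 8.97
tcp_pos: [0.4431, 0.0696, 0.124]
orientation: [0.654, 0.756, 0.0, 0.0]
contact_force: [-0.7, 0.4, 0.7]
grip_width: 0.0289
finger_force: 40.4
```

Call:
step_arm:
  gripper: [0,0,0,0]
  dp:
    - [0,0,0.5]
    - [0,0,0]
    - [0,0,0]
    - [0,0,0]
  roll: [0,0,0,0]

```text
time: 9.3
tcp_pos: [0.4432, 0.0696, 0.1238]
orientation: [0.654, 0.756, 0.0, 0.0]
contact_force: [-3.1, -0.5, 10.0]
grip_width: 0.029
finger_force: 41.1
```

Contact is at the expected height (0.1238 m, +10 N). I'll ease the grip to its lightest so the rotor settles while still held.

Call:
step_arm:
  gripper: [0,0,0,0,0,0,0,0]
  dp:
    - [0,0,0.3]
    - [0,0,0]
    - [0,0,0]
    - [0,0,0]
    - [0,0,0]
    - [0,0,0]
    - [0,0,0]
    - [0,0,0]
  roll: [0,0,0,0,0,0,0,0]
  newtons: 20

```text
time: 9.97
tcp_pos: [0.4432, 0.0696, 0.1238]
orientation: [0.654, 0.756, 0.0, 0.0]
contact_force: [-3.7, -1.1, 14.6]
grip_width: 0.029
finger_force: 41.6
```

Run:
```python
from h import *
s=manip.read_state(); print(s["time"],s["tcp_pos"],s["contact_force"],s["torque"],s["grip_width"],s["finger_force"])
c=manip.capture("wrist"); T=s["tcp_pos"]
for u,v in [(326,240),(326,280),(325,395)]:
    d=np.median(c["depth"][v-2:v+3,u-2:u+3]); q=cv2.undistortPoints(np.array([[[u,v]]],float),c["intrinsics"],c["dist_coeffs"])[0,0]
    print((c["R"].T@(d*np.array([q[0],q[1],1])-c["t"])).round(4))
```

```text
9.9667 [0.44319822 0.06960928 0.12375111] [-3.69583491 -1.14065529 14.56066505] [-0.00878835  0.67404261 -0.02113108] 0.029004148625861936 41.57820403575897
[0.4385 0.1058 0.0655]
[0.4407 0.0906 0.0656]
[0.4471 0.044  0.0698]
```

Seated: the shaft top is at 0.0655 m (62 + 3.5 mm) and level along its length. Releasing and drawing back.

Call:
step_arm:
  gripper: [45,45,45,50,60,60,60,60,60,60,60,60,60,60,60,60]
  dp:
    - [0,0,0]
    - [0,0,0]
    - [0,0,0]
    - [0,0,0]
    - [0,0,0]
    - [0,0,0]
    - [0,0,-4]
    - [0,0,-8]
    - [0,0,-12]
    - [0,0,-20]
    - [0,0,-25]
    - [0,0,-25]
    - [-15,0,-15]
    - [-20,0,0]
    - [-20,0,0]
    - [-15,0,0]
  roll: [0,0,0,0,0,0,0,0,0,0,0,0,0,0,0,0]

```text
time: 11.35
tcp_pos: [0.4533, -0.0008, 0.2332]
orientation: [0.654, 0.756, 0.0, 0.001]
contact_force: [0.1, -0.7, 0.6]
grip_width: 0.0512
finger_force: 0.0
```

Run:
```python
from h import *
c=manip.capture("wrist"); cv2.imwrite("pics/w5.png",c["img"][:,:,::-1])
s=manip.read_state(); print(s["time"],s["tcp_pos"],s["contact_force"],s["grip_width"])
```

```text
11.4 [ 0.45362575 -0.00227538  0.23310985] [ 0.71220376 -0.87066214 -1.04299531] 0.05130397386679504
```

View pics/w5.png

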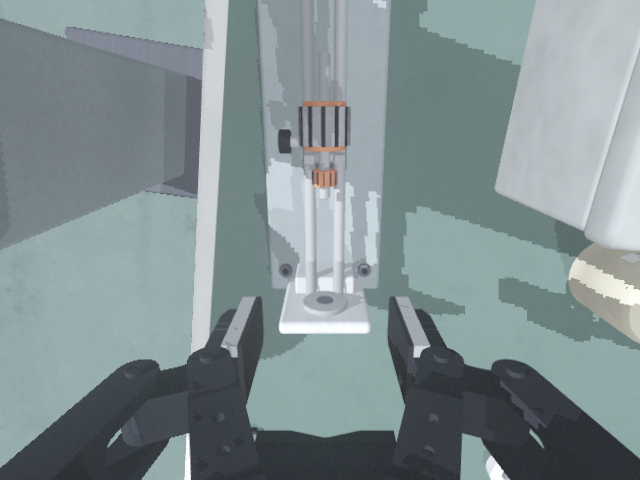

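The rotor lies straight on both rails: core at (324,127), collar at (324,178), with the plate in the gap at row ~158. The fingers are clear of it, so I'm handing in.

```bash
python3 -c "
from workcell import manip
print(manip.hand_in())"
```

```text
the job is handed in; nothing more can be done
None
```

I laid the rotor on both rails with its commutator towards the tall end plate and the stop plate in the gap. It settled while held, then I let go and handed the job in at about 11.4 s; no score came back, and I couldn't read the plunger's press depth directly.

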